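# Unbolt the locked parts case

## Task

The grey parts case on the bench is bolted shut. With one fingertip press the red spring catch bar right down and keep it down, while the other fingertip pushes the bolt's upright black tab away from the lid as far as it goes; then take the hand away, so that the catch springs back up and locks the bolt open, with the lid popped ajar. Only press and push, without force (no gripping), and leave everything else on and around the case where it stands.

Things in the scene. Friction and masses are not known exactly. Their poses are not given: they have to be found in the camera images.
- case: grey steel case, 160 x 240 x 45 mm (x, y, height), fixed on the bench at a varying place and yaw. Origin on the bench top under the case, which spans x -80 to 80 and y -125 to 115 mm about it; z up. At yaw 0 its -x side faces the robot and +y is to the robot's left. The aluminium lid covers y > 27 mm; the rest is a fixed deck with the catch and the bolt
- deck (a point): point on the deck's top, 45 mm straight above the case's origin, axes as the case's. Along case y run the red catch bar (at x = -27 mm, near the robot) and the bolt (at x = 30 mm, far), 57 mm apart centre to centre. All other fittings on the deck (bolt bar, bridges, black catch housing) are at most 22 mm above it
- catch_top (a point): centre of the flat top of the red catch bar, 24 mm wide (case x) and 90 mm long (case y). The top is 42 mm above the deck when up, 30 mm when fully down. The bar moves straight down only and stays level wherever it is pressed; its top is smooth, so that a fingertip can slide along it while holding it down
- catch (a joint): how far the catch bar is pressed down, m: 0 = up (blocks the bolt), 0.012 = stop. The bolt is free to slide once this value exceeds 0.006 (6 mm down). A spring pushes it up with 2 N when up, 8 N at the stop.
- tab_face (a point): on the bolt's upright black tab, middle of the face to be pushed (towards the lid, case +y), 45 mm above the deck; moves with the bolt. The tab is 26 mm wide (case x), 8 mm thick, and stands 18 to 60 mm above the deck, so a fingertip level with the pressed catch bar's top still meets it. With the bolt home the face is at case y = -26 mm, 4 mm lidward of the catch bar's middle
- bolt (a joint): how far the bolt is drawn, m: 0 = home (case locked), 0.028 = fully drawn at its stop; it grows as the tab is pushed towards the case's -y (away from the lid). Sliding friction about 2 N; a few newtons move it, and over 60 N on bolt or catch would damage them. Only when drawn more than 0.0265 can the catch spring back up behind it.
- lid (a joint): angle of the case's aluminium lid, hinged along the far rim, rad: 0 = shut, 0.18 = ajar. A weak spring lifts it by itself once the bolt is drawn about 17 mm; its near edge then rises 28 mm
- small_tin: bystander: round white tin with a green top, 28 mm wide, 12 mm high, standing loose on the deck; origin under its centre
- spool: bystander: wooden thread spool with dark thread, 28 mm wide, 30 mm high, standing loose on the deck's far corner; origin under its centre
- loupe: bystander: black eye loupe, 42 mm wide, 35 mm high, on the bench beside the lid; origin under its centre
- gauge: bystander: pocket dial gauge lying flat, 70 x 49 x 12 mm, on the bench beside the case; origin under its centre
- hammer: bystander: small hammer with wooden handle, 149 mm long, 12 mm high, on the bench; origin under its centre
- green_pencil: bystander: green pencil, 138 mm long, 7 mm thick, on the bench; origin under its centre

How it is judged:
By the outcome, as a careful person would: the job done as asked, in the order asked, and still so for the second after the job is handed in, with the robot touching nothing.
It also fails if it takes over 38 s, if anything falls off the work surface, if the arm or the gripper's body presses on something with over 40 N, if the wrist force passes 120 N, or if a joint passes its speed limit or range.

## Robot

A 6-joint arm with a two-finger parallel gripper is mounted at the origin on a cart in front of the work surface, level with it; the furniture and walls round the work are solid. World frame = base frame: x ahead of the robot, y to its left, z up, the work surface at z = 0. Lengths are in mm, angles in rad, forces in N, time in s.
With the tool pointing down it reaches from about 225 to 725 mm from the base axis. Payload 3.1 kg.
Tool frame: the origin (TCP) lies midway between the tips of the shut fingers; the grasp point (between the pads) lies 19 mm behind it (bot.hold_point_z is the distance from the TCP to the grasp point, in mm); z points along the fingers, y is the direction in which the jaws open and shut (so a half turn about z gives the same grasp; the last joint's range is limited). The gripper opens to 85 mm and grips with 20 to 120 N. Pads are 22 mm wide; open, the fingers measure 114 mm over their backs; the gripper's body (76 mm by 85 mm) begins 54 mm behind the grasp point. The pads swing forward as they close: fully open they stand 13 mm farther back than shut.
Start: joints at [-1.256, 0.048, 0.099, 1.622, 0, 1.443], TCP at [224.932, -474.366, 231.312] pointing down, gripper open.
Joint ranges: [-2.91, 2.91], [-0.99, 1.94], [-1.21, 1.42], [-2.12, 2.29], [-1.49, 1.47], [-3.14, 3.14]. Speed limits (rad/s): [2.79, 2.79, 3.14, 3.14, 3.14, 3.14].

## Interface

Orientations are given as [roll, pitch, yaw] about the fixed x, y, z axes, in that order (R = Rz(yaw) Ry(pitch) Rx(roll)).
In Python, from rig import bot, eyes, workorder gives the robot as it stands.
- The arm moves only by the shell command python3 -m creep 'ROWS'. ROWS is JSON, a list of rows, each a list of 3 entries, a list of its own where there are three numbers: the shift along the tool's x, y, z in cm, then the turn, a rotation vector about the tool's x, y, z in rad, then the gripper command: -1 is fully open, 1 is shut, values between are in proportion. In form: [[[dx, dy, dz], [rx, ry, rz], fingers], ...]. A call has 1 to 20 rows; each row shifts and turns the pose as measured when the row begins, along the tool's axes as they then stand; what a row does not reach is not made up. A row lasts 1/8 s, in which the tool goes at most 62.5 mm and 10.7 degrees, less where a joint would pass 70% of its speed; a pose out of reach is approached as far as the arm can. A call is refused whole if a number of a shift passes 6.25 or a number of a turn 0.188, either way. A call with a gripper value outside its range is refused whole. The fingers move at their own pace and stop on an object; the grip force is fixed at half the most. Time passes only in rows, so rows that do not move let the fingers close. It gives the time, the measured TCP pose, the force and the opening at its end, in the units of the state.
- bot.state(): the state, without advancing time (a new reading comes with each control period).
- eyes.grab_frame(name): name is "scene" or "side" or "wrist"; returns (picture, depth): 420x560x3 uint8, blue, green, red; 420x560 float32, mm along the optical axis (not along the pixel's ray), 0 where there is no reading.
- eyes.camera_params(name): a dict with "camera_matrix" (3x3 intrinsics, pixels), "camera_from_world" (4x4, takes a point from world to camera coordinates); the wrist camera has in their place "hand_eye" (4x4, takes a point from camera to tool coordinates, whose origin is the TCP and whose axes are the flange's). Camera axes: x right, y down, z forward; pixel columns grow to the right and rows downward; lengths in mm; the calibration is good to about 2 mm. A picture is of the moment at which its call begins: read the wrist's pose just before it. camera_params takes no time and is no camera call.
- workorder.sign_off(): hands the job in, once; it reports no verdict.
The state is a dict: "time_s": time; "joints": joint angles; "qd": joint speeds; "effort": joint torques, N m; "eef_pos": TCP position; "tcp_rot": TCP orientation; "wrist_force": force on the tool from outside, world axes, zero at the start; "moment": the same for the moment, N m; "grip_width": opening from 0.0 (shut) to 1.0 (fully open).
Only numpy, scipy, OpenCV 4.12 (cv2) and the standard library are available. Lean on these libraries where they do the work, as an engineer would, in place of code of your own. Each camera call takes 0.05 s, during which the arm holds its last target. There are 200 camera calls.

## Working session

There is one attempt and no reset: what is moved stays moved. The work goes in short steps, Python scripts to look and compute and a shell command to move; the robot and the scene stay as the last step left them, time stands still between calls to the robot, and variables do not carry over. Pictures are saved under pics/ and viewed, about 8 in all and at most 12, crops included, and the job is handed in when it is done.

```bash
ls; mkdir -p pics; python3 - <<'E'
from rig import bot,eyes
import cv2,numpy as np
for n in("scene","side"):
    p,d=eyes.grab_frame(n); cv2.imwrite(f"pics/{n}0.png",p); np.save(f"pics/{n}0.npy",d)
    c=eyes.camera_params(n); print(n,np.round(np.linalg.inv(c["camera_from_world"]),2).tolist(),c["camera_matrix"].tolist() if hasattr(c["camera_matrix"],'tolist') else c["camera_matrix"])
print(eyes.camera_params("wrist"));print(bot.state())
E
```

```text
pics
scene [[0.8, -0.33, 0.5, -209.91], [-0.6, -0.43, 0.68, -1047.48], [-0.01, -0.84, -0.54, 897.08], [0.0, 0.0, 0.0, 1.0]] [[458.0519202924944, 0.0, 282.59771349306345], [0.0, 458.0519202924944, 209.75253995075542], [0.0, 0.0, 1.0]]
side [[0.95, -0.17, 0.26, 200.44], [-0.31, -0.47, 0.83, -1077.85], [-0.02, -0.86, -0.5, 754.15], [0.0, 0.0, 0.0, 1.0]] [[459.92374334664896, 0.0, 283.62672274787894], [0.0, 459.92374334664896, 209.01788594058206], [0.0, 0.0, 1.0]]
{'camera_matrix': array([[319.42337845,   0.        , 283.47061161],
       [  0.        , 319.42337845, 203.81894002],
       [  0.        ,   0.        ,   1.        ]]), 'hand_eye': array([[-4.42120179e-04, -9.51576458e-01, -3.07411855e-01,
         7.93608781e+01],
       [ 9.99999624e-01, -6.50227392e-04,  5.74542146e-04,
         5.68289587e-01],
       [-7.46608389e-04, -3.07411485e-01,  9.51576388e-01,
        -1.43499166e+02],
       [ 0.00000000e+00,  0.00000000e+00,  0.00000000e+00,
         1.00000000e+00]])}
{'time_s': 0.1, 'joints': array([-1.25580344e+00,  4.86566370e-02,  9.77157006e-02,  1.62197820e+00,
        1.67731038e-06,  1.44301779e+00]), 'qd': array([ 0.00061744, -0.00108746,  0.00439033, -0.00072243, -0.00123501,
        0.00015049]), 'effort': array([ 2.47773642e-03, -3.39852118e+01,  3.20934856e+01,  1.57861761e-02,
       -1.01701039e-04, -5.54406270e-06]), 'eef_pos': array([ 224.75935867, -473.84038537,  230.22517037]), 'tcp_rot': array([-3.13948736e+00, -2.72176031e-04,  4.42771137e-01]), 'wrist_force': array([ 0.73419523, -0.03181091,  0.26924903]), 'moment': array([ 0.05573818,  0.05688816, -0.00537621]), 'grip_width': 0.9944639605323947}
```

View pics/scene0.png

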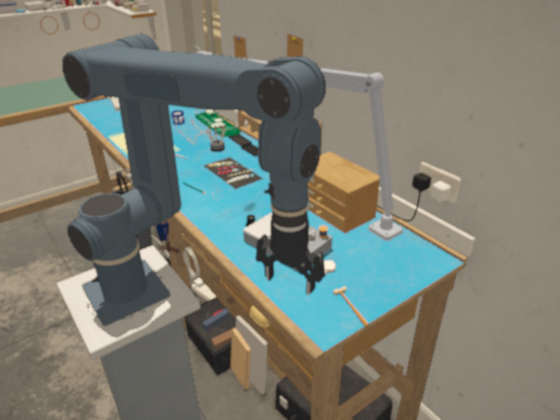

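View pics/side0.png

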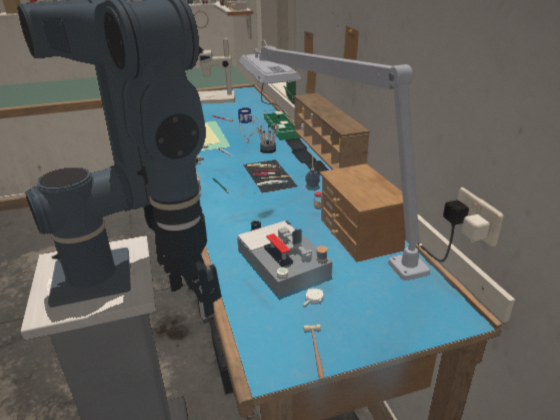

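The side view shows the case around (283,257), with the red bar at (278,243), the black tab at (297,237), the spool at (322,253) and the tin at (283,273). I'll measure it coarsely and enlarge the crop.

```bash
cat > h.py <<'E'
from rig import bot,eyes
import cv2,numpy as np
from scipy.spatial.transform import Rotation as R
def T_wc(n,st=None):
    c=eyes.camera_params(n)
    if n!="wrist": return np.linalg.inv(c["camera_from_world"])
    T=np.eye(4);T[:3,:3]=R.from_euler('xyz',st["tcp_rot"]).as_matrix();T[:3,3]=st["eef_pos"]
    return T@c["hand_eye"]
def cloud(n,d,st=None):
    K=np.array(eyes.camera_params(n)["camera_matrix"]);v,u=np.indices(d.shape)
    p=np.stack([(u-K[0,2])/K[0,0]*d,(v-K[1,2])/K[1,1]*d,d],-1)
    T=T_wc(n,st);w=p@T[:3,:3].T+T[:3,3];w[d==0]=np.nan;return w
E
python3 - <<'E'
from h import *
p=cv2.imread("pics/side0.png");d=np.load("pics/side0.npy");w=cloud("side",d)
cv2.imwrite("pics/sc.png",cv2.resize(p[205:305,225:355],None,fx=6,fy=6,interpolation=cv2.INTER_CUBIC))
b,g,r=[p[...,i].astype(int) for i in range(3)]
m=(r>110)&(g<60)&(b<70);m[:205]=0;m[305:]=0;m[:,:225]=0;m[:,355:]=0
q=w[m];q=q[~np.isnan(q[:,0])];print(len(q),np.percentile(q,[2,50,98],axis=0).round(1))
t=q[q[:,2]>np.median(q[:,2])-8][:,:2];c=t.mean(0);_,s,vt=np.linalg.svd(t-c);print(c,vt[0],s)
for u,v in[(283,270),(297,234),(322,250),(256,226),(238,240),(282,292),(330,268),(290,222),(315,296)]:print(u,v,w[v,u].round(1))
E
```

```text
26 [[ 462.  -179.9   81.7]
 [ 470.6 -168.3   84.7]
 [ 489.2 -129.4   86.1]]
[ 472.64717829 -161.9675503 ] [ 0.37680271 -0.92629354] [90.64838732 22.88424995]
283 270 [ 464.  -210.2   54.5]
297 234 [ 530.8 -124.1   92.9]
322 250 [ 577.  -185.3   71.9]
256 226 [461.   43.   32.9]
238 240 [393.7 -14.7  35. ]
282 292 [ 452.6 -235.1    7.6]
330 268 [ 591.9 -206.3   25.8]
290 222 [581.8  90.   -5.6]
315 296 [ 523.5 -277.     9.1]
```

View pics/sc.png

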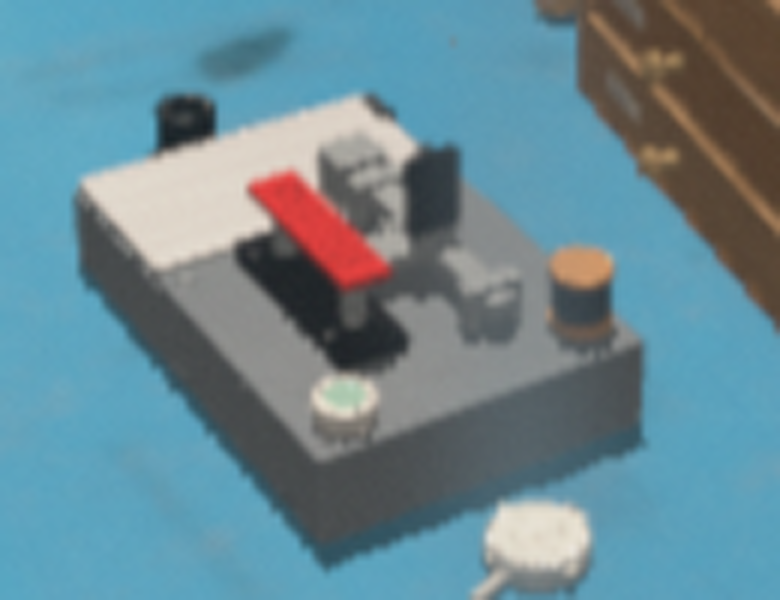

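The crop shows the red bar from (270,180) to (360,275), the black tab at (432,190), the bolt bar, the spool at (582,290) and the tin at (345,405). The tool x axis has to lie along case +y, so I'll work out rows to a viewpoint above the deck.

```bash
python3 - <<'E'
import numpy as np
d=np.array([264,357])/9/10
for i in range(9):
    s=0.443+0.165*i; print(np.round([d@[np.cos(s),np.sin(s)],d@[np.sin(s),-np.cos(s)]],1))
E
```

```text
[ 4.4 -2.3]
[ 4.7 -1.6]
[ 4.9 -0.8]
[4.9 0. ]
[4.9 0.8]
[4.7 1.6]
[4.3 2.4]
[3.9 3. ]
[3.3 3.6]
```

```bash
python3 -m creep '[[[4.4,-2.3,0],[0,0,-0.165],0],[[4.7,-1.6,0],[0,0,-0.165],0],[[4.9,-0.8,0],[0,0,-0.165],0],[[4.9,0,0],[0,0,-0.165],0],[[4.9,0.8,0],[0,0,-0.165],0],[[4.7,1.6,0],[0,0,-0.165],0],[[4.3,2.4,0],[0,0,-0.165],0],[[3.9,3,0],[0,0,-0.165],0],[[3.3,3.6,0],[0,0,-0.165],0],[[0,0,0],[0,0,0],0]]'; python3 - <<'E'
from h import *
st=bot.state();print(st)
p,d=eyes.grab_frame("wrist");cv2.imwrite("pics/w1.png",p);np.save("pics/w1.npy",d);np.save("pics/w1st.npy",np.r_[st["eef_pos"],st["tcp_rot"]])
E
```

```text
time_s: 1.35
eef_pos: [487.1, -99.0, 224.2]
tcp_rot: [-3.139, -0.011, 1.974]
wrist_force: [0.6, -0.1, -0.7]
grip_width: 0.499
{'time_s': 1.35, 'joints': array([-0.33938428, -0.01658004,  0.01969445,  1.61653014,  0.0060668 ,
        0.82812486]), 'qd': array([-0.03262995, -0.00914844, -0.01585335,  0.01064593, -0.04089443,
       -0.0011713 ]), 'effort': array([  1.10282432, -31.22699261,  32.2595644 ,  -0.06603087,
         0.27035379,  -0.07646666]), 'eef_pos': array([487.0779026 , -98.98467937, 224.2314909 ]), 'tcp_rot': array([-3.13872675, -0.01086603,  1.97403925]), 'wrist_force': array([ 0.62604145, -0.05027734, -0.6517678 ]), 'moment': array([-0.01305435, -0.01214507,  0.0461027 ]), 'grip_width': 0.4986481870919815}
```

View pics/w1.png

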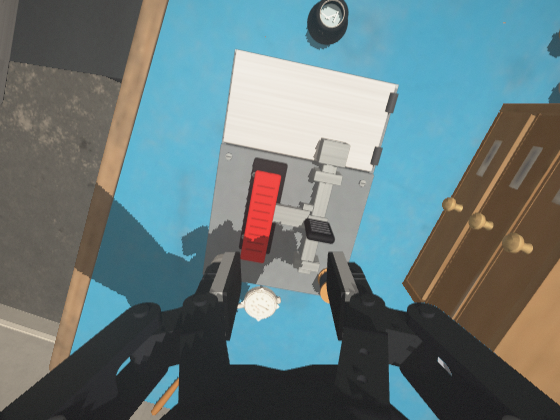

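The wrist view is clear: red bar around (262,215), tab top at (319,230), the lid upper left to centre, the spool at (324,285) and the gauge at (261,304). The case is turned about 0.15 rad from the tool axes. Next I'll fit the bar, lid and tab from depth.

```bash
cat >> h.py <<'E'
def rect(q):
    (c,s,a)=cv2.minAreaRect(q.astype(np.float32));return np.round(c,1),np.round(s,1),round(a,2)
E
python3 - <<'E'
from h import *
p=cv2.imread("pics/w1.png");d=np.load("pics/w1.npy");a=np.load("pics/w1st.npy");w=cloud("wrist",d,dict(eef_pos=a[:3],tcp_rot=a[3:]))
b,g,r=[p[...,i].astype(int) for i in range(3)]
roi=np.zeros(d.shape,bool);roi[40:290,205:400]=1
z=w[...,2]
m=roi&(r>g+60)&(r>b+60)&(z>75);m=cv2.erode(m.astype(np.uint8),np.ones((2,2)))>0;print("bar",m.sum(),rect(w[m][:,:2]),np.percentile(z[m],[5,50,95]))
m=roi&(r>130)&(abs(r-b)<50)&(z>35)&(z<55);m[180:]=0;m[:, :220]=0
n,l,s,c=cv2.connectedComponentsWithStats(m.astype(np.uint8));k=1+s[1:,4].argmax();m=l==k;print("lid",m.sum(),rect(w[m][:,:2]),np.median(z[m]))
m=roi&(z>95)&(z<115);m[:200]=0;m[260:]=0;m[:,:295]=0;m[:,345:]=0;print("tab",m.sum(),rect(w[m][:,:2]),np.median(z[m]))
m=roi&(abs(r-g)<12)&(abs(z-45)<6);m[:140]=0;print("deckz",np.median(z[m]))
for u,v in[(229,156),(361,183),(235,50),(397,85),(372,172),(222,143),(212,270)]:print(u,v,w[v,u].round(1))
E
```

```text
bar 2121 (array([ 477.2, -131. ]), array([22.7, 88.8]), 11.76) [86.78215573 87.92557235 89.03477632]
lid 16001 (array([486.3, -45.3]), array([159.7, 125.1]), 11.81) 46.29574243916028
tab 314 (array([ 532.1, -119.8]), array([25.4,  8.5]), 14.93) 104.67127020683509
deckz 45.918097218222556
229 156 [426.2 -95.7  47.5]
361 183 [561.1 -68.5  47.3]
235 50 [396.5  -1.7  41.2]
397 85 [550.4  30.5  41.7]
372 172 [569.1 -54.5  38.7]
222 143 [415.1 -86.6  45.8]
212 270 [ 455.9 -105.2  242.1]
```

Case yaw is 0.206. The bar's centre is (477,-131) with its top at 88. The tab sits at (+56, 0) from it in the case frame, which agrees with the description. I'll move above the start spot, to TCP (500,-104) at yaw 1.777 and z of about 130.

```bash
python3 -m creep '[[[-0.5,0.5,2.4],[0,0,0.1],0],[[-0.4,0.5,2.4],[0,0,0.1],0],[[0,0,2.4],[0,0,0],0],[[0,0,2.2],[0,0,0],0],[[0,0,0],[0,0,0],0],[[0,0,0],[0,0,0],0]]'; python3 - <<'E'
from h import *
st=bot.state();
p,d=eyes.grab_frame("wrist");cv2.imwrite("pics/w2.png",p);w=cloud("wrist",d,st)
Rm=R.from_euler('xyz',st["tcp_rot"]).as_matrix();t=(w-st["eef_pos"])@Rm
# finger points in tool frame, near tips
f=(abs(t[...,0])<20)&(abs(t[...,1])<60)&(t[...,2]>-35)&(t[...,2]<8)
for s in(-1,1):
    q=t[f&(s*t[...,1]>5)];print(len(q),np.percentile(q,[0,1,5,50,95,99,100],axis=0).round(1).tolist())
b,g,r=[p[...,i].astype(int) for i in range(3)]
m=(r>g+60)&(r>b+60)&(w[...,2]>75)&(abs(w[...,0]-477)<40)&(abs(w[...,1]+131)<60);print(m.sum(),rect(w[m][:,:2]),rect(t[m][:,:2]),np.median(w[m][:,2]))
m=(w[...,2]>98)&(w[...,2]<112)&(abs(w[...,0]-532)<20)&(abs(w[...,1]+120)<20);print(m.sum(),rect(t[m][:,:2]))
E
```

```text
time_s: 2.15
eef_pos: [494.6, -111.7, 127.6]
tcp_rot: [-3.132, -0.007, 1.749]
wrist_force: [0.4, -0.7, 0.6]
grip_width: 0.499
1411 [[-11.7, -34.6, -35.0], [-10.6, -34.1, -34.8], [-8.3, -33.2, -33.8], [6.9, -22.9, -22.7], [10.9, -20.6, -7.5], [11.2, -20.5, -4.7], [11.4, -20.5, -2.6]]
1409 [[-12.1, 21.7, -35.0], [-10.6, 21.8, -34.7], [-8.2, 21.9, -33.9], [6.8, 24.3, -22.6], [10.9, 34.4, -7.6], [11.2, 35.4, -5.2], [11.5, 35.7, -2.6]]
4411 (array([ 476.7, -131. ]), array([24. , 90.3]), 11.67) (array([-16. , -20.7]), array([24. , 90.3]), 88.54) 87.87217362818063
217 (array([-14. ,  35.8]), array([25.6,  7.5]), 88.92)
```

View pics/w2.png

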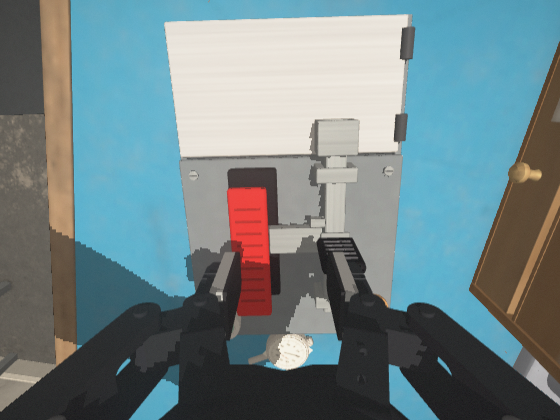

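Both fingers are seen: tips at tool y of about ±28 and x ±11.5, and about 3 mm above the TCP. The bar is at (-16,-20.7) and the tab at (-14,35.8) in the tool frame. I'll shift +0.8, +0.75 cm, straighten, and check.

```bash
python3 -m creep '[[[0.8,0.75,0],[-0.01,-0.007,-0.025],0],[[0,0,0],[0,0,0],0],[[0,0,0],[0,0,0],0]]'; cat > m.py <<'E'
from h import *
st=bot.state();print(st["eef_pos"].round(1),st["tcp_rot"].round(3),st["wrist_force"].round(1))
p,d=eyes.grab_frame("wrist");w=cloud("wrist",d,st)
Rm=R.from_euler('xyz',st["tcp_rot"]).as_matrix();t=(w-st["eef_pos"])@Rm
b,g,r=[p[...,i].astype(int) for i in range(3)]
m=(r>g+60)&(r>b+60)&(w[...,2]>65)&(abs(w[...,0]-477)<40)&(abs(w[...,1]+131)<60);print("bar",m.sum(),rect(t[m][:,:2]),np.median(w[m][:,2]))
m=(w[...,2]>99)&(w[...,2]<110)&(abs(t[...,1]-28)<18)&(t[...,0]<-12)&(t[...,0]>-70)&(r<60);print("tab",m.sum(),rect(t[m][:,:2]) if m.sum()>5 else 0)
import sys
if len(sys.argv)>1: cv2.imwrite(sys.argv[1],p)
E
python3 m.py
```

```text
time_s: 2.58
eef_pos: [502.6, -102.4, 130.4]
tcp_rot: [3.136, 0.003, 1.776]
wrist_force: [0.1, -0.1, -0.4]
grip_width: 0.503
[ 502.6 -102.4  130.4] [3.136e+00 3.000e-03 1.776e+00] [ 0.1 -0.1 -0.4]
bar 3141 (array([-22.6, -31.3]), array([90., 24.]), 0.06) 87.83476844709739
tab 350 (array([-23. ,  19.5]), array([ 8.6, 13.8]), 2.25)
```

```bash
python3 -m creep '[[[0,-0.27,1.2],[0,0,0],0],[[0,0,1.2],[0,0,0],0],[[0,0,1.2],[0,0,0],0],[[0,0,0],[0,0,0],0],[[0,0,0],[0,0,0],0]]'; python3 m.py pics/w3.png
```

```text
time_s: 3.25
eef_pos: [498.8, -102.7, 90.3]
tcp_rot: [3.138, 0.001, 1.775]
wrist_force: [-0.3, 0.4, -0.4]
grip_width: 0.501
[ 498.8 -102.7   90.3] [3.138e+00 1.000e-03 1.775e+00] [-0.3  0.4 -0.4]
bar 3756 (array([-21.7, -27.4]), array([87.8, 24.1]), 0.03) 87.84136413489057
tab 316 (array([-23.2,  20.7]), array([8.4, 7.6]), 87.87)
```

View pics/w3.png

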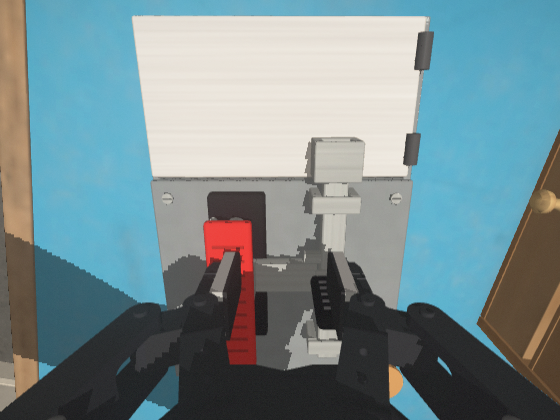

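The left tip is over the bar at (230,270) and the right tip is just lidward of the tab at (340,270). Now I press down in small steps and watch the force.

```bash
for i in 1; do python3 -m creep '[[[0,0,0.5],[0,0,0],0],[[0,0,0],[0,0,0],0]]'; done; python3 -m creep '[[[0,0,0.5],[0,0,0],0],[[0,0,0],[0,0,0],0]]';python3 -m creep '[[[0,0,0.4],[0,0,0],0],[[0,0,0],[0,0,0],0]]'
```

```text
time_s: 3.55
eef_pos: [499.5, -102.9, 85.8]
tcp_rot: [3.137, 0.002, 1.776]
wrist_force: [0.1, 0.8, 0.2]
grip_width: 0.501
time_s: 3.8
eef_pos: [500.1, -103.2, 81.8]
tcp_rot: [3.136, 0.003, 1.775]
wrist_force: [-1.1, 0.2, 3.8]
grip_width: 0.502
time_s: 4.05
eef_pos: [500.3, -103.2, 78.7]
tcp_rot: [3.135, 0.004, 1.776]
wrist_force: [-1.9, -0.3, 4.0]
grip_width: 0.498
```

```bash
python3 -m creep '[[[0,0,0.4],[0,0,0],0],[[0,0,0],[0,0,0],0]]'; python3 -m creep '[[[0,0,0.3],[0,0,0],0],[[0,0,0],[0,0,0],0]]'; python3 m.py
```

```text
time_s: 4.3
eef_pos: [500.3, -103.2, 75.8]
tcp_rot: [3.135, 0.004, 1.775]
wrist_force: [-1.5, 0.6, 6.1]
grip_width: 0.497
time_s: 4.55
eef_pos: [500.3, -103.3, 74.4]
tcp_rot: [3.134, 0.004, 1.775]
wrist_force: [-2.0, 1.0, 7.2]
grip_width: 0.496
[ 500.3 -103.3   74.4] [3.134 0.004 1.775] [-2.   1.   7.2]
bar 3415 (array([-19.3, -28.8]), array([24.4, 84.2]), 89.82) 76.844719918299
tab 466 (array([-22.6,  20.4]), array([10.4,  8.1]), 85.72)
```

```bash
python3 -m creep '[[[0,0,0.3],[0,0,0],0],[[0,0,0],[0,0,0],0]]'; python3 -m creep '[[[0,0,0.3],[0,0,0],0],[[0,0,0],[0,0,0],0]]'
```

```text
time_s: 4.85
eef_pos: [500.4, -103.3, 74.2]
tcp_rot: [3.134, 0.005, 1.775]
wrist_force: [-1.8, 2.2, 5.8]
grip_width: 0.502
time_s: 5.1
eef_pos: [500.4, -103.3, 74.3]
tcp_rot: [3.133, 0.006, 1.775]
wrist_force: [-2.7, 0.7, 7.2]
grip_width: 0.502
```

```bash
python3 -m creep '[[[0,0,0.5],[0,0,0],0]]'; python3 -m creep '[[[0,0,0.5],[0,0,0],0]]'; python3 m.py
```

```text
time_s: 5.22
eef_pos: [500.7, -103.4, 72.9]
tcp_rot: [3.132, 0.007, 1.775]
wrist_force: [-9.0, 3.4, 29.3]
grip_width: 0.498
time_s: 5.35
eef_pos: [500.7, -103.4, 72.9]
tcp_rot: [3.131, 0.008, 1.775]
wrist_force: [-9.9, 3.5, 29.6]
grip_width: 0.501
[ 500.7 -103.4   72.9] [3.131 0.008 1.775] [-9.9  3.5 29.6]
bar 3420 (array([-19.5, -29.1]), array([85.7, 24.2]), 0.09) 75.54100746935126
tab 489 (array([-21.9,  20.3]), array([ 9.2, 10.5]), 0.07)
```

The bar is at its stop: TCP z 72.9, 12.3 mm down, about 30 N. I'll ease the press and push along tool -x while keeping it down.

```bash
python3 -m creep '[[[-0.4,0,0.25],[0,0,0],0],[[-0.4,0,0.25],[0,0,0],0],[[-0.4,0,0.25],[0,0,0],0]]'; python3 -m creep '[[[-0.4,0,0.25],[0,0,0],0],[[-0.4,0,0.25],[0,0,0],0],[[-0.4,0,0.25],[0,0,0],0]]'; python3 m.py
```

```text
time_s: 5.78
eef_pos: [501.6, -105.5, 73.2]
tcp_rot: [3.127, -0.012, 1.778]
wrist_force: [-6.3, 11.5, 18.1]
grip_width: 0.499
time_s: 6.15
eef_pos: [501.6, -105.4, 73.4]
tcp_rot: [3.123, -0.036, 1.782]
wrist_force: [-7.0, 10.2, 17.6]
grip_width: 0.5
[ 501.6 -105.4   73.4] [ 3.123 -0.036  1.782] [-7.  10.2 17.6]
bar 3521 (array([-16.7, -29.7]), array([84.4, 24.3]), 0.29) 75.68913290363648
tab 482 (array([-19.2,  19.9]), array([10.4,  8.3]), 88.79)
```

It's stuck by friction: about 11 N lateral at 18 N of press. I'll press more lightly (about 8–10 N still holds it down), push with a larger step, and correct the tilt.

```bash
python3 -m creep '[[[0,0,0.05],[0.018,-0.036,0],0]]'; python3 -m creep '[[[-0.6,0,0.1],[0,-0.01,0],0]]';  python3 -m creep '[[[-0.6,0,0.1],[0,-0.01,0],0]]'; python3 m.py
```

```text
time_s: 6.32
eef_pos: [501.5, -105.3, 74.3]
tcp_rot: [3.141, -0.0, 1.781]
wrist_force: [-2.1, -2.6, 6.4]
grip_width: 0.499
time_s: 6.45
eef_pos: [503.0, -109.1, 74.3]
tcp_rot: [3.14, 0.007, 1.782]
wrist_force: [-1.1, 4.5, 7.6]
grip_width: 0.498
time_s: 6.58
eef_pos: [503.9, -112.2, 74.1]
tcp_rot: [3.138, 0.011, 1.784]
wrist_force: [-4.3, 8.4, 9.6]
grip_width: 0.5
[ 503.9 -112.2   74.1] [3.138 0.011 1.784] [-4.3  8.4  9.6]
bar 3959 (array([-12.3, -30.6]), array([89.9, 24.3]), 0.36) 76.71214765682643
tab 332 (array([-15.4,  18.4]), array([10.2,  6.8]), 89.96)
```

```bash
python3 -m creep '[[[-0.6,-0.1,0.12],[0,-0.005,0.01],0],[[-0.6,-0.1,0.12],[0,-0.005,0],0]]';  python3 -m creep '[[[-0.6,0,0.12],[0,-0.005,0],0],[[-0.6,0,0.12],[0,-0.005,0],0]]'; python3 m.py
```

```text
time_s: 6.88
eef_pos: [505.2, -117.8, 74.0]
tcp_rot: [3.132, 0.008, 1.778]
wrist_force: [-1.7, 8.8, 8.9]
grip_width: 0.5
time_s: 7.12
eef_pos: [506.8, -123.0, 73.3]
tcp_rot: [3.13, 0.004, 1.781]
wrist_force: [-4.0, 9.0, 9.5]
grip_width: 0.498
[ 506.8 -123.    73.3] [3.13  0.004 1.781] [-4.   9.   9.5]
bar 4789 (array([ -1.4, -31.1]), array([90. , 24.3]), 0.14) 75.77384360964524
tab 328 (array([-15.3,  18.2]), array([10.5,  6.6]), 89.66)
```

```bash
python3 -m creep '[[[-0.65,-0.15,0.12],[0.005,-0.005,0.005],0],[[-0.65,-0.15,0.12],[0.005,-0.005,0],0],[[-0.65,-0.1,0.12],[0.005,-0.005,0],0]]';  python3 -m creep '[[[-0.65,-0.1,0.12],[0.005,-0.005,0.005],0],[[-0.65,-0.1,0.12],[0.005,-0.005,0],0]]'; python3 m.py
```

```text
time_s: 7.55
eef_pos: [509.1, -133.9, 73.4]
tcp_rot: [3.134, 0.001, 1.781]
wrist_force: [-2.0, 7.5, 8.8]
grip_width: 0.5
time_s: 7.8
eef_pos: [509.8, -137.6, 73.2]
tcp_rot: [3.138, -0.009, 1.781]
wrist_force: [-4.4, 19.9, 15.2]
grip_width: 0.498
[ 509.8 -137.6   73.2] [ 3.138 -0.009  1.781] [-4.4 19.9 15.2]
bar 6165 (array([ 13.6, -31. ]), array([89.5, 24.4]), 0.19) 76.00070003145075
tab 285 (array([-15.2,  18.2]), array([ 6.4, 10.7]), 0.11)
```

```bash
python3 -m creep '[[[-0.7,0,0.15],[0,-0.01,0],0],[[-0.7,0,0.15],[0,-0.01,0],0]]'; python3 m.py pics/w4.png
```

```text
time_s: 8.1
eef_pos: [509.9, -137.6, 73.2]
tcp_rot: [3.136, -0.018, 1.79]
wrist_force: [-8.3, 15.4, 17.2]
grip_width: 0.499
[ 509.9 -137.6   73.2] [ 3.136 -0.018  1.79 ] [-8.3 15.4 17.2]
bar 6170 (array([ 13.9, -31. ]), array([89.3, 24.4]), 0.89) 75.94027087982926
tab 296 (array([-15.1,  17.9]), array([ 6.2, 10.5]), 0.15)
```

View pics/w4.png

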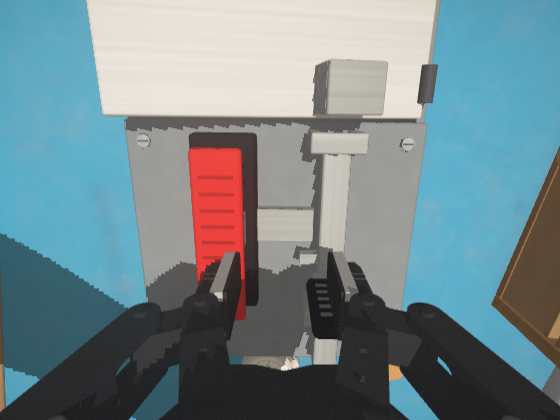

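The bolt is at its stop (no movement at 15–20 N), the lid edge is raised, and the bar is down. Now I lift straight up.

```bash
python3 -m creep '[[[-0.2,0,-0.5],[0,0,0],0],[[-0.1,0,-0.8],[0,0,0],0],[[0,0,-1],[0,0,0],0]]'; python3 -m creep '[[[0,0,-2],[0,0,0],0],[[0,0,-4],[0,0,0],0],[[0,0,-5],[0,0,0],0],[[0,0,-4],[0,0,0],0],[[0,0,0],[0,0,0],0],[[0,0,0],[0,0,0],0]]'; python3 - <<'E'
from h import *
st=bot.state();print(st["eef_pos"],st["tcp_rot"],st["wrist_force"])
p,d=eyes.grab_frame("wrist");w=cloud("wrist",d,st);cv2.imwrite("pics/w5.png",p)
b,g,r=[p[...,i].astype(int) for i in range(3)]
m=(r>g+60)&(r>b+60)&(w[...,2]>65)&(abs(w[...,0]-477)<40)&(abs(w[...,1]+131)<60);B=rect(w[m][:,:2]);print("bar",m.sum(),B,np.median(w[m][:,2]))
m=(w[...,2]>99)&(w[...,2]<112)&(abs(w[...,0]-537)<25)&(abs(w[...,1]+148)<30);A=rect(w[m][:,:2]);print("tab",A)
D=A[0]-B[0];t=.205;print("tab-bar case xy",D@[np.cos(t),np.sin(t)],D@[-np.sin(t),np.cos(t)])
E
```

```text
time_s: 8.52
eef_pos: [509.1, -137.6, 95.1]
tcp_rot: [3.138, -0.024, 1.793]
wrist_force: [-0.0, 2.5, -0.1]
grip_width: 0.503
time_s: 9.28
eef_pos: [509.9, -147.0, 249.3]
tcp_rot: [3.14, -0.015, 1.787]
wrist_force: [-0.7, -0.8, -0.5]
grip_width: 0.499
[ 509.92282115 -147.03086604  249.32193654] [ 3.1399024  -0.01526624  1.78721214] [-0.69901951 -0.84140376 -0.45673011]
bar 2269 (array([ 476.9, -131. ]), array([24., 89.]), 11.5) 87.8066775005617
tab (array([ 537.9, -146.3]), array([25.5,  7.5]), 12.43)
tab-bar case xy 56.60814250914671 -27.397229817339895
```

View pics/w5.png

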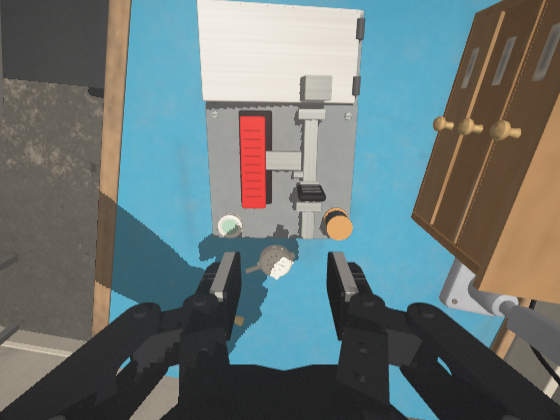

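The bar is back up at 87.8, the tab is drawn about 27–28 mm, and the lid is ajar. The tin (229,225), spool (337,222) and gauge (274,262) are where they were.

```bash
python3 -c "
from rig import workorder;print(workorder.sign_off())"
```

```text
the job is handed in; nothing more can be done
None
```

The case is unbolted and handed in at about 9.3 s of the 38 s allowed. I held the red catch bar down with one fingertip and pushed the bolt's tab back to its stop with the other. Then I lifted the hand straight off.

- **Catch:** the bar sprang fully back up; its top measured 87.8 mm, the same as at the start.
- **Bolt:** the tab measured about 27.4 mm away from the bar's middle, against 0 at the start. It needs more than 26.5 mm to lock. That margin is close to the roughly 2 mm calibration error, but the bolt hit a hard stop and the catch came all the way up, which agree with it being locked open.
- **Lid:** it looks ajar in the wrist pictures; I did not measure its angle.
- **Bystanders:** the tin, spool and gauge look in place. I did not check the loupe, hammer and pencil again afterwards, but the arm did not go near them.
- **Forces:** the wrist force peaked at about 31 N, while first pressing the bar to its stop.

My first push stuck on friction because I was pressing too hard. I eased the press to about 8–10 N, which kept the bar at least about 11 mm down, and the bolt then moved.

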